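# Slide the sheet blank over the tray's lip, pick it up and lay it in the marking jig

## Robot

A 6-joint arm with a two-finger parallel gripper is mounted at the origin on a cart in front of the work surface, level with it; the furniture and walls round the work are solid. World frame = base frame: x ahead of the robot, y to its left, z up, the work surface at z = 0. Lengths are in mm, angles in rad, forces in N, time in s.
With the tool pointing down it reaches from about 350 to 975 mm from the base axis. Payload 7.1 kg.
Tool frame: the origin (TCP) lies at the centre of the arm's flange, where the gripper is bolted on; the fingertips stand 182 mm ahead of it and the grasp point (between the pads) lies 163 mm ahead of it; x points along the fingers, y is the direction in which the jaws open and shut, and the axes are right-handed (so a half turn about x gives the same grasp; the last joint's range is limited). The gripper opens to 88 mm and grips with 3 to 60 N. Pads are 20 mm wide; open, the fingers measure 115 mm over their backs; the gripper's body (75 mm by 178 mm) begins 61 mm behind the grasp point.
Start: joints at [-1.349, 0.423, 1.63, -0, 1.089, -0.019], TCP at [149.069, -606.947, 404.675] pointing down, gripper open.
Joint ranges: [-3, 3], [-0.9, 2.11], [0.09, 2.58], [-1.31, 4.45], [0.11, 2.69], [-2.54, 2.54]. Speed limits (rad/s): [2.39, 2.39, 3.01, 3.14, 3.14, 3.14].

## Interface

Orientations are given as a rotation vector (axis times angle).
In Python, from workcell import readout, viewer, workorder, models gives the robot as it stands. The module is installed in compiled form; this text tells all that it offers.
- The arm moves only by the tool apply_moves, never from a script. Its argument "commands" is a list that holds one entry, the list of rows, each a list of 4 numbers: the shift along the world's x, y, z in m, then the turn about the world's z in rad. A call has 1 to 8 rows; each row is the pose to reach, as a shift and turn from the pose commanded when the call began; what a row does not reach only later rows make up. A row lasts 1/8 s, in which the tool goes at most 62.5 mm and 10.7 degrees, less where a joint would pass 70% of its speed; a pose out of reach is approached as far as the arm can. A call with a gripper value outside its range is refused whole. "gripper" is the finger opening in m, from 0 to 0.0878, set as the call begins (left out, the last holds). The fingers move at their own pace and stop on an object; the grip force is fixed at half the most. Time passes only in rows, so rows that repeat a pose let the fingers close. It gives the time, the measured TCP pose, the force and the opening at its end, in the units of the state.
- readout.get_obs(): the state, without advancing time (a new reading comes with each control period).
- viewer.get_image(name): name is "scene" or "top" or "wrist"; returns a dict with "color" (400x640x3 uint8, red, green, blue), "vertical_fov" (degrees; the focal length in pixels is half the picture's height over the tangent of half this angle, whatever the lens; pixels are square), "cx", "cy" (the principal point, pixels), "D" ([k1, k2, p1, p2, k3] as OpenCV has them; the pictures are not rectified), "rvec" (rotation vector, rad) and "tvec" (3), from world to camera coordinates, as OpenCV has them. Camera axes: x right, y down, z forward; pixel columns grow to the right and rows downward; lengths in mm; the calibration is good to about 2 mm. A picture is of the moment at which its call begins. There is no depth.
- workorder.close_job(): hands the job in, once; it reports no verdict.
Trained networks look in the newest picture that a camera, given by its name, has taken for a name from the list of things; names that differ only in an ending like _2 or _b are one class to them, and where a whole thing is asked for, a point or a joint stands for the part that bears it (a point fixed in the world has none). Each returns a list of dicts, best first, with "conf" (0 to 1); they miss things now and then, are a little off and sometimes report something else, mostly with a low value. They report only what shows in the picture. A call takes as long as a camera call. They do not tell look-alikes from the thing itself.
- models.search_frame(camera, label): "position" ([x, y, z] in mm, in world coordinates, good to about 4 mm: the middle of the surface that is visible of it).
- models.place_of(camera, label): "position" ([x, y, z] in mm, in world coordinates, good to about 4 mm: a listed point, or the origin of a listed thing).
The state is a dict: "t": time; "qpos": joint angles; "qvel": joint speeds; "joint_torque": joint torques, N m; "ee_pos": TCP position; "orientation": TCP orientation; "ft_force": force on the tool from outside, world axes, zero at the start; "moment": the same for the moment, N m; "width": finger opening in mm.
Only numpy, scipy, OpenCV 4.12 (cv2) and the standard library are available. Lean on these libraries where they do the work, as an engineer would, in place of code of your own. Each camera call takes 0.05 s, during which the arm holds its last target.

## Task

The thin metal blank lies flat in the walled sheet tray, where its edges cannot be gripped. Press on it lightly and slide it out over the tray's open front until its end overhangs, let go so that it rests there, then grip the overhanging end and lay the blank flat on the narrow bed of the marking jig, straight along the bed and pushed up against its end stop. Do not drop the blank or press or set it down hard, and leave the round tin, eraser, pliers and tape roll where they are.

Things in the scene. Friction and masses are not known exactly. Their poses are not given: they have to be found in the camera images.
- blank: flat bare aluminium sheet blank, 120 x 50 x 3 mm, about 0.1 kg; loose in the tray, front edge 10 to 34 mm behind the lip. Origin: centre of its underside; x along its 120 mm, y along its 50 mm, z up. Friction on the tray about 0.4; under a light press (below 8 N) a finger may slip on it; more than 40 N on it is too hard; beyond 60 mm of overhang it tips off
- tray: fixed dark-steel sheet tray on wooden legs, 166 x 74 mm, z up. Origin at bench level under the middle of its channel. Floor of the channel 60 mm above the origin, 160 mm long (x from -80 to +80 mm) and 62 mm wide (y +-31 mm); side walls and rear wall 6 mm thick rise 8 mm above the floor, so 5 mm above the blank's top; the end at -x (towards the robot) is open, with nothing in front of or below the lip down to the bench (the tray's floor plate is 14 mm thick)
- tray_lip (a point): middle of the tray's open front edge, at floor height (60 mm above the bench); axes as the tray's, so -x points out of the tray
- jig: fixed marking jig: wood base 170 x 96 x 12 mm with a steel bed on it, 34 mm wide (y +-17 mm), top 40 mm above the bench, from x = -60 to +60 mm; at the far end a dark steel stop, 60 mm wide, 14 mm thick and 14 mm above the bed, whose face looks to -x at x = +60 mm. Origin at bench level under the middle of the bed; x along the bed towards the stop, z up. The blank overhangs the bed by 8 mm on either side; against the stop, its centre is over the origin
- jig_bed (a point): middle of the jig's bed surface (40 mm above the bench), axes as the jig's; the blank's origin comes here when it lies against the stop. On the way here the solid blue blasting cabinet stands at the back of the bench between tray and jig (about x > 0.62 m, y from -0.16 to 0.10 m, 0.35 m high): pass in front of it
- tin: round wax tin, 65 mm across, 28 mm high; a bystander, leave alone (origin: centre of its underside)
- eraser: eraser, grey, 22 x 46 x 14 mm; a bystander, leave alone (origin: centre of its underside)
- pliers: flat-nose pliers with black handles, 53 x 153 x 14 mm; a bystander, leave alone (origin: centre of its underside)
- tape: masking tape roll, 66 mm across, 19 mm high; a bystander, leave alone (origin: centre of its underside)
Mind the look-alikes: they are no part of the job. Several things have the shape of the blank; the one meant has the colours described above.

How it is judged:
By the outcome, as a careful person would: the job done as asked, in the order asked, and still so for the second after the job is handed in, with the robot touching nothing.
It also fails if it takes over 64 s, if anything falls off the work surface, if the arm or the gripper's body presses on something with over 40 N, if the wrist force passes 120 N, or if a joint passes its speed limit or range.

## Working session

There is one attempt and no reset: what is moved stays moved. The work goes in short steps, Python scripts to look and compute and a tool call to move; the robot and the scene stay as the last step left them, time stands still between calls to the robot, and variables do not carry over. Pictures are saved under pics/ and viewed, and the job is handed in when it is done.

Besides the shell and the picture viewer there is one more tool, called after "Request:" by a JSON object that holds its "op" and its "data". apply_moves: Moves the arm, as the interface text tells. Its arguments: {"type":"object","properties":{"commands":{"type":"array","items":{"type":"array","items":{"type":"array","items":{"type":"number"}}}},"gripper":{"type":"number"}},"required":["commands"]}

```bash
mkdir -p pics; cat > h.py <<'E'
import numpy as np, cv2
from workcell import readout, viewer, workorder, models
def grab(n,fn=None):
    im=viewer.get_image(n)
    if fn: cv2.imwrite('pics/'+fn,im['color'][:,:,::-1])
    return im
def K(im):
    f=200/np.tan(np.radians(im['vertical_fov'])/2)
    return np.array([[f,0,im['cx']],[0,f,im['cy']],[0,0,1.]])
def proj(im,P):
    p,_=cv2.projectPoints(np.array(P,float).reshape(-1,1,3),np.array(im['rvec'],float),np.array(im['tvec'],float),K(im),np.array(im['D'],float))
    return p.reshape(-1,2)
def unproj(im,uv,z):
    n=cv2.undistortPoints(np.array(uv,float).reshape(-1,1,2),K(im),np.array(im['D'],float)).reshape(-1,2)
    R=cv2.Rodrigues(np.array(im['rvec'],float))[0]; t=np.array(im['tvec'],float).ravel()
    C=-R.T@t; out=[]
    for a in n:
        d=R.T@np.array([a[0],a[1],1]); out.append(C+d*(z-C[2])/d[2])
    return np.array(out)
E
python3 - <<'E'
from h import *
for n in ['scene','top','wrist']:
    im=grab(n,n+'0.png')
    for l in ['blank','tray','tray_lip','jig','jig_bed','tin','eraser','pliers','tape']:
        r=models.place_of(n,l)
        print(n,l,[(np.round(q['position']).tolist(),round(q['conf'],2),proj(im,q['position']).round().tolist()) for q in r[:4]])
print(readout.get_obs())
E
```

```text
scene blank [([492.0, -128.0, -1.0], 0.84, [[324.0, 218.0]]), ([558.0, -286.0, 60.0], 0.57, [[342.0, 166.0]])]
scene tray [([568.0, -284.0, 2.0], 0.57, [[338.0, 178.0]])]
scene tray_lip []
scene jig [([547.0, 190.0, -4.0], 0.67, [[229.0, 274.0]])]
scene jig_bed [([551.0, 186.0, 41.0], 0.6, [[227.0, 262.0]])]
scene tin [([407.0, -5.0, 3.0], 0.79, [[318.0, 257.0]])]
scene eraser [([562.0, -25.0, -1.0], 0.62, [[282.0, 225.0]])]
scene pliers [([419.0, -549.0, -2.0], 0.6, [[424.0, 159.0]])]
scene tape [([550.0, 185.0, 38.0], 0.56, [[227.0, 263.0]]), ([562.0, -521.0, 0.0], 0.52, [[384.0, 144.0]])]
top blank [([560.0, -285.0, 65.0], 0.81, [[363.0, 188.0]]), ([493.0, -131.0, -3.0], 0.78, [[316.0, 214.0]])]
top tray [([568.0, -282.0, 1.0], 0.81, [[360.0, 190.0]])]
top tray_lip [([493.0, -295.0, 57.0], 0.79, [[367.0, 209.0]])]
top jig [([554.0, 192.0, -0.0], 0.7, [[220.0, 200.0]])]
top jig_bed [([550.0, 190.0, 37.0], 0.57, [[218.0, 199.0]])]
top tin [([408.0, -10.0, -1.0], 0.66, [[281.0, 241.0]]), ([570.0, -281.0, -0.0], 0.26, [[359.0, 190.0]])]
top eraser [([565.0, -23.0, 0.0], 0.51, [[283.0,
[... 255 characters left out ...]
]
wrist tin []
wrist eraser []
wrist pliers []
wrist tape []
{'t': 1.5, 'qpos': array([-1.34898149e+00,  4.23114403e-01,  1.62991274e+00, -1.30653734e-05,
        1.08855721e+00, -1.90042305e-02]), 'qvel': array([-0.00166845, -0.00148603, -0.00037941, -0.00041691,  0.0019062 ,
        0.0006079 ]), 'joint_torque': array([ 1.83477940e-03, -5.44559848e+01, -2.74040794e+01,  6.45158510e-02,
        1.67868251e-02, -1.20587470e-05]), 'ee_pos': array([ 149.07934728, -606.9460581 ,  404.66104734]), 'orientation': array([ 2.0935108 ,  0.25330186, -2.09353331]), 'ft_force': array([0.10756369, 0.24347476, 0.85480463]), 'moment': array([0.02267853, 0.0342082 , 0.02028538]), 'width': 87.60670433989443}
```

View pictures.

View pics/scene0.png

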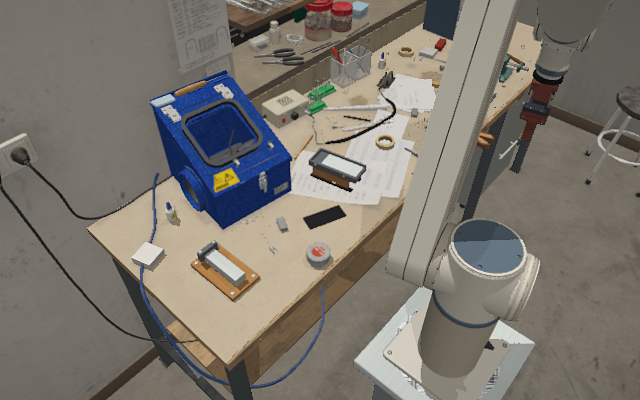

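View pics/top0.png

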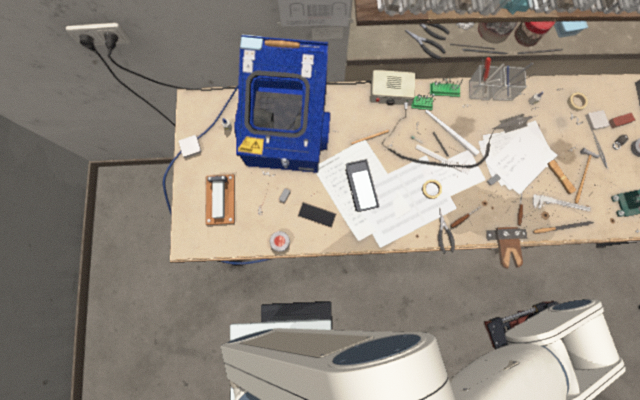

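```bash
python3 - <<'E'
import cv2
a=cv2.imread('pics/top0.png');c=a[150:240,300:420];cv2.imwrite('pics/c1.png',cv2.resize(c,None,fx=6,fy=6,interpolation=cv2.INTER_CUBIC))
a=cv2.imread('pics/top0.png');c=a[160:240,165:275];cv2.imwrite('pics/c2.png',cv2.resize(c,None,fx=7,fy=7,interpolation=cv2.INTER_CUBIC))
E
```

```text
(no output)
```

View pics/c1.png

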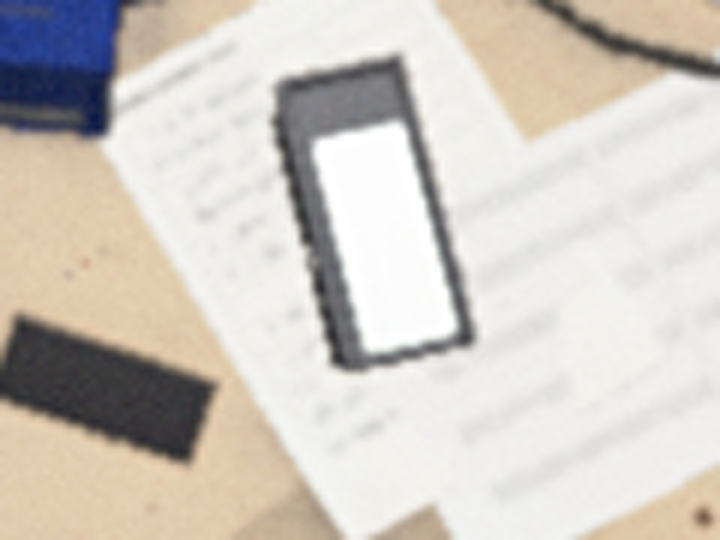

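View pics/c2.png

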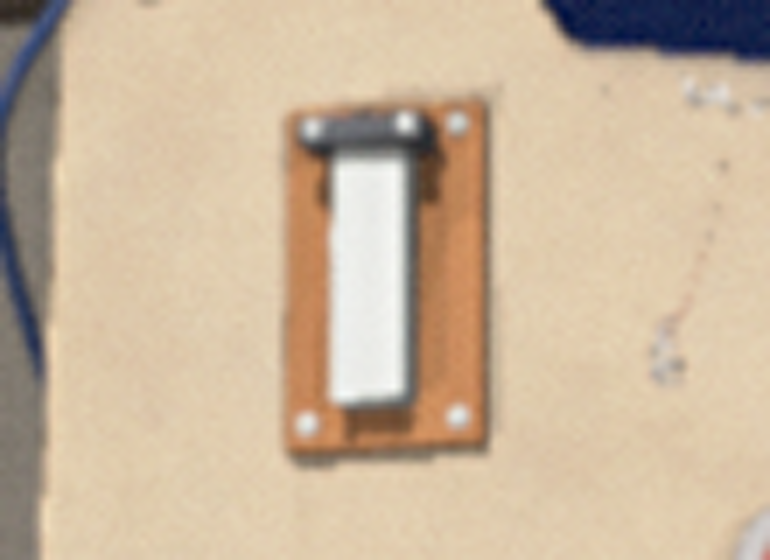

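```bash
python3 - <<'E'
from h import *
o=readout.get_obs()
print(cv2.Rodrigues(o['orientation'])[0].round(3))
im=viewer.get_image('top')
# tray corners from crop (upper-left region origin 300,150, x6): rear right, front right, rear-left, front-left (rim, z68)
c=np.array([[402,57],[473,343],[280,85],[345,365]])/6+[300,150]
print(unproj(im,c,68).round(1))
b=np.array([[312,140],[403,122],[460,330],[368,355]])/6+[300,150]
print(unproj(im,b,63).round(1))
j=np.array([[330,150],[410,150],[408,402],[330,402]])/7+[165,160]
print(unproj(im,j,40).round(1))
w=viewer.get_image('wrist'); R=cv2.Rodrigues(np.array(w['rvec'],float))[0]
C=-R.T@np.array(w['tvec'],float).ravel(); print(C,R.T@[0,0,1], R.T@[1,0,0], w['vertical_fov'],np.array(w['D']))
E
```

```text
[[-0.     0.239 -0.971]
 [-0.    -0.971 -0.239]
 [-1.     0.     0.   ]]
[[ 653.6 -304.1   68. ]
 [ 493.7 -330.7   68. ]
 [ 640.6 -236.9   68. ]
 [ 484.9 -262.2   68. ]]
[[ 610.3 -252.8   63. ]
 [ 618.3 -302.8   63. ]
 [ 502.  -325.1   63. ]
 [ 490.7 -275.3   63. ]]
[[610.  208.8  40. ]
 [608.2 170.8  40. ]
 [487.5 170.4  40. ]
 [489.  206.7  40. ]]
[ 217.33631016 -589.14785674  384.03175165] [-0.24812408 -0.06137262 -0.96678221] [ 2.37699396e-01 -9.71338544e-01  6.56454477e-04] 58.041809215283365 [-0.05927648  0.          0.          0.          0.        ]
```

The bare light blank is in the tray at top(363,188). The look-alikes are the dark plate on the bench at (317,214) and the pale jig bed at (218,199). I'm choosing the one in the tray, which matches the bare aluminium colour in the crop.

Request:
{"op": "apply_moves", "data": {"commands": [[[0.044,0.039,0,-0.02],[0.088,0.078,0,-0.04],[0.132,0.117,0,-0.06],[0.176,0.156,0,-0.08],[0.22,0.195,0,-0.08],[0.264,0.234,0,-0.08],[0.308,0.273,0,-0.08],[0.351,0.312,0,-0.08]]], "gripper": 0}}

```text
t: 2.6
ee_pos: [501.4, -293.5, 404.9]
orientation: [2.138, 0.172, -2.137]
ft_force: [0.8, -0.2, -0.2]
width: 11.4
```

```bash
python3 - <<'E'
from h import *
im=grab('wrist','w1.png');o=readout.get_obs();print(o['t'],o['ee_pos'],o['ft_force'],o['width'])
for l in ['blank','tray','tray_lip']:
    r=models.place_of('wrist',l); print(l,[(np.round(q['position'],1).tolist(),round(q['conf'],2)) for q in r[:3]])
cv2.imwrite('pics/w1b.png',im['color'][:,:,::-1])
E
```

```text
2.65 [ 505.24749987 -289.81727203  405.08348924] [ 3.34937328  2.64621652 -0.24584026] 6.899235016837979
blank [([558.0, -283.6, 63.6], 0.92), ([496.4, -126.0, -2.7], 0.6)]
tray []
tray_lip [([492.2, -298.8, 65.5], 0.83)]
```

View pics/w1.png

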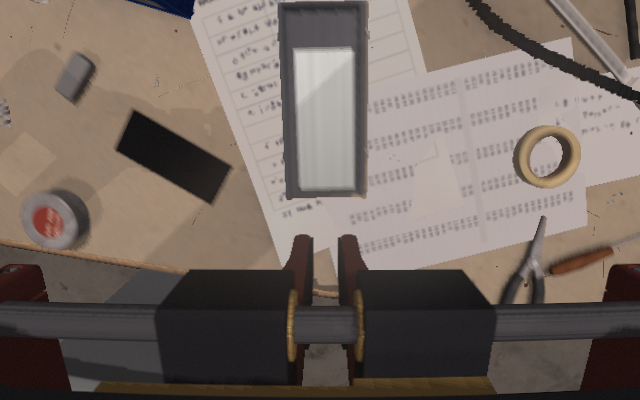

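```bash
python3 - <<'E'
from h import *
im=grab('wrist','w2.png');o=readout.get_obs();print(o['t'],o['ee_pos'],o['qvel'].round(3))
c=im['color'].astype(int)
cv2.imwrite('pics/w2c.png',cv2.resize(im['color'][0:220,250:400,::-1],None,fx=2.7,fy=2.7,interpolation=cv2.INTER_CUBIC)) 
g=cv2.cvtColor(im['color'],cv2.COLOR_RGB2GRAY)
m=np.zeros_like(g);sub=g[30:200,285:365]
m[30:200,285:365]=(sub>125)*255
n,l,s,_=cv2.connectedComponentsWithStats(m);i=1+np.argmax(s[1:,4]);print(s[i])
cnt=cv2.findContours((l==i).astype(np.uint8),0,1)[0][0].reshape(-1,1,2)
P=unproj(im,cnt,63)[:,:2]
r=cv2.minAreaRect(P.astype(np.float32));print(r,cv2.boxPoints(r))
E
```

```text
2.85 [ 499.77963698 -295.01837304  404.52220241] [-0.03  -0.004  0.007 -0.     0.     0.001]
[ 296   50   60  140 7898]
((557.667236328125, -285.152587890625), (118.99225616455078, 49.75020217895508), 10.428817749023438) [[ 494.6512  -271.45804]
 [ 503.6567  -320.38638]
 [ 620.6832  -298.84714]
 [ 611.67773 -249.9188 ]]
```

View pics/w2c.png

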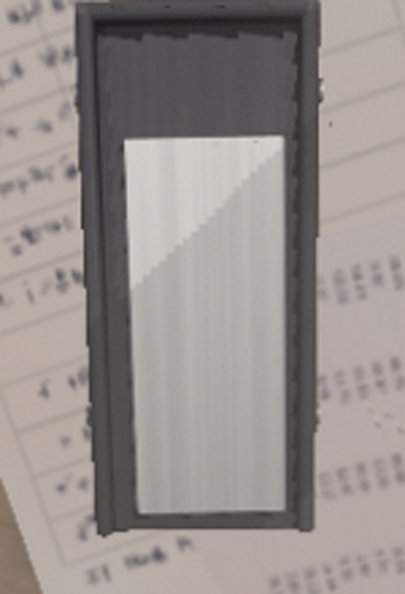

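```bash
python3 - <<'E'
from h import *
im=grab('wrist')
s=np.array([250,0])
print(unproj(im,np.array([[135,527],[297,527]])/2.7+s,60).round(1))
print('rim',unproj(im,np.array([[97,533],[314,529],[76,6],[321,2]])/2.7+s,68).round(1))
print('innerfloor rear/left',unproj(im,np.array([[105,35],[295,40]])/2.7+s,60).round(1))
print(cv2.Rodrigues(readout.get_obs()['orientation'])[0].round(4), readout.get_obs()['width'],readout.get_obs()['ee_pos'])
E
```

```text
[[ 487.9 -272.5   60. ]
 [ 496.7 -327.2   60. ]]
rim [[ 485.8 -260.4   68. ]
 [ 498.8 -331.9   68. ]
 [ 645.1 -232.2   68. ]
 [ 657.9 -304.    68. ]]
innerfloor rear/left [[ 640.2 -240.9   60. ]
 [ 648.1 -298.7   60. ]]
[[-5.000e-04  1.596e-01 -9.872e-01]
 [-0.000e+00 -9.872e-01 -1.596e-01]
 [-1.000e+00 -1.000e-04  5.000e-04]] 0.39765257367887585 [ 499.38717228 -295.51399771  404.55261761]
```

Request:
{"op": "apply_moves", "data": {"commands": [[[0.04,0.007,-0.02,0.007],[0.086,0.0155,-0.05,0.014],[0.086,0.0155,-0.1,0.014],[0.086,0.0155,-0.135,0.014],[0.086,0.0155,-0.145,0.014],[0.086,0.0155,-0.145,0.014],[0.086,0.0155,-0.145,0.014]]]}}

```text
t: 3.78
ee_pos: [586.4, -280.3, 261.5]
orientation: [2.132, 0.184, -2.127]
ft_force: [1.0, -0.6, -0.1]
width: 0.5
```

```bash
python3 - <<'E'
from h import *
im=grab('wrist','w3.png');o=readout.get_obs();print(o['t'],o['ee_pos'],o['ft_force'])
E
```

```text
3.825 [ 586.48015485 -280.13438851  261.58750818] [-0.64315027  0.28307471 -0.61584283]
```

View pics/w3.png

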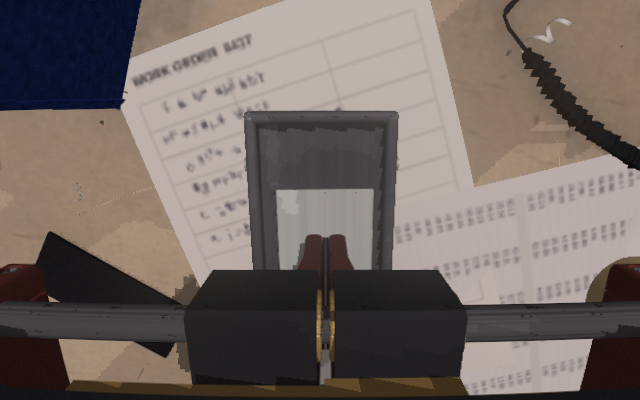

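Request:
{"op": "apply_moves", "data": {"commands": [[[0,0,-0.008,0],[0,0,-0.012,0],[0,0,-0.013,0],[0,0,-0.013,0],[0,0,-0.013,0]]]}}

```text
t: 4.45
ee_pos: [586.1, -279.5, 246.7]
orientation: [2.13, 0.187, -2.13]
ft_force: [-0.9, -0.9, -1.0]
width: 0.6
```

Request:
{"op": "apply_moves", "data": {"commands": [[[0,0,-0.001,0],[0,0,-0.002,0],[0,0,-0.002,0]]]}}

```text
t: 4.82
ee_pos: [586.1, -279.5, 245.4]
orientation: [2.13, 0.187, -2.13]
ft_force: [-1.5, 0.7, 5.3]
width: 0.3
```

Contact. Press a bit more.

Request:
{"op": "apply_moves", "data": {"commands": [[[0,0,-0.0005,0],[0,0,-0.001,0],[0,0,-0.001,0]]]}}

```text
t: 5.2
ee_pos: [586.2, -279.5, 245.4]
orientation: [2.13, 0.186, -2.129]
ft_force: [-4.4, 1.6, 13.4]
width: 0.3
```

Request:
{"op": "apply_moves", "data": {"commands": [[[0,0,-0.0006,0],[-0.003,-0.0005,-0.0006,0],[-0.007,-0.0012,-0.0006,0],[-0.011,-0.0019,-0.0006,0],[-0.015,-0.0026,-0.0006,0],[-0.019,-0.0033,-0.0006,0],[-0.023,-0.0041,-0.0006,0],[-0.026,-0.0046,-0.0006,0]]]}}

```text
t: 6.2
ee_pos: [562.0, -284.7, 245.4]
orientation: [2.135, 0.183, -2.122]
ft_force: [4.2, 0.4, 9.3]
width: 0.6
```

```bash
python3 - <<'E'
from h import *
im=grab('wrist','w4.png');o=readout.get_obs();print(o['t'],o['ee_pos'],o['ft_force'])
E
```

```text
6.25 [ 561.69338468 -284.7367254   245.34208923] [2.67488798 0.4397807  8.60379243]
```

View pics/w4.png

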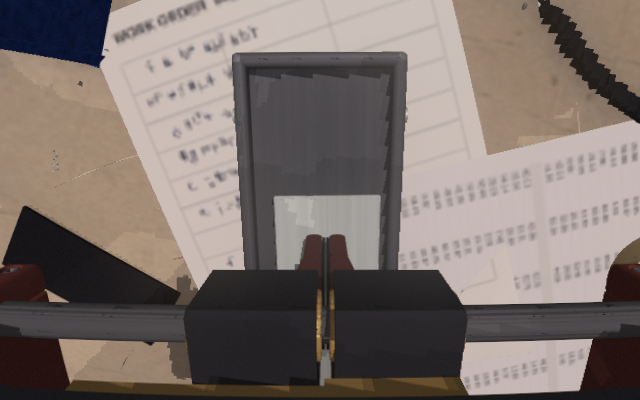

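Request:
{"op": "apply_moves", "data": {"commands": [[[0,0,-0.0008,0],[-0.004,-0.0007,-0.0009,0],[-0.008,-0.0014,-0.001,0],[-0.012,-0.0021,-0.0011,0],[-0.016,-0.0028,-0.0012,0],[-0.02,-0.0035,-0.0013,0],[-0.024,-0.0042,-0.0014,0],[-0.027,-0.0048,-0.0014,0]]]}}

```text
t: 7.25
ee_pos: [536.2, -289.9, 245.3]
orientation: [2.138, 0.18, -2.117]
ft_force: [6.6, 1.4, 15.6]
width: 0.2
```

```bash
python3 - <<'E'
from h import *
im=grab('wrist','w5.png');o=readout.get_obs();print(o['t'],o['ee_pos'],o['ft_force'])
c=np.array([[300,195]])
g=cv2.cvtColor(im['color'],cv2.COLOR_RGB2GRAY)
for x in (285,360): print(g[150:240:3,x])
E
```

```text
7.3 [ 535.96860361 -290.01033479  245.28012425] [ 5.81484264  1.23431742 14.7244283 ]
[ 80  81  80  81  80  80  81  80  79  77  75  76  76  77  76 102 164 164
 169 172 171 165 164 163 164 164 163 164 163 164]
[ 81  81  81  76  77  76  78  77  77  78  77  77  79  79  78 147 161 161
 161 160 160 160 161 160 161 159 160 159 160 160]
```

View pics/w5.png

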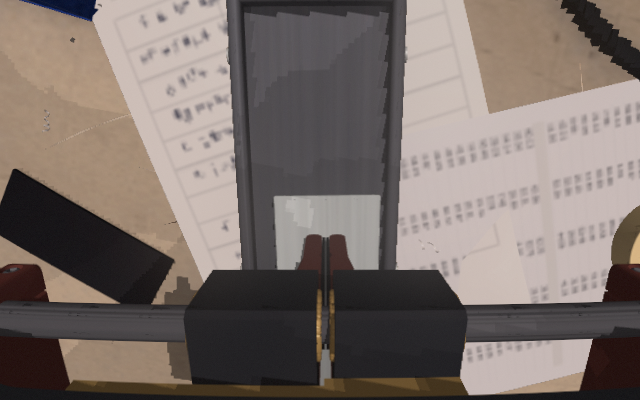

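Request:
{"op": "apply_moves", "data": {"commands": [[[-0.003,-0.0005,0,0],[-0.004,-0.0007,0,0],[-0.004,-0.0007,0,0],[-0.004,-0.0007,0.003,0],[-0.004,-0.0007,0.01,0],[-0.004,-0.0007,0.03,0],[-0.02,-0.0035,0.07,0],[-0.06,-0.0105,0.1,0]]]}}

```text
t: 8.3
ee_pos: [473.6, -299.5, 344.1]
orientation: [2.131, 0.186, -2.126]
ft_force: [0.0, -1.3, 0.4]
width: 0.3
```

Request:
{"op": "apply_moves", "data": {"commands": [[[-0.04,-0.007,0.03,0],[-0.07,-0.0125,0.06,0],[-0.07,-0.0125,0.06,0],[-0.07,-0.0125,0.06,0],[-0.07,-0.0125,0.06,0],[-0.07,-0.0125,0.06,0]]], "gripper": 0.0878}}

```text
t: 9.05
ee_pos: [403.6, -311.6, 400.7]
orientation: [2.129, 0.189, -2.132]
ft_force: [0.1, -0.1, 0.2]
width: 57.3
```

```bash
python3 - <<'E'
from h import *
im=grab('wrist','w6.png');o=readout.get_obs();print(o['t'],o['ee_pos'],o['ft_force'],o['width'])
R=cv2.Rodrigues(o['orientation'])[0];print(R.round(4)[:,1])
grab('top','t6.png')
E
```

```text
9.1 [ 403.52275261 -311.6201994   400.8178807 ] [1.10185233 0.20223149 0.10215419] 60.852292673445305
[ 0.1746 -0.9846 -0.0012]
```

View pics/w6.png

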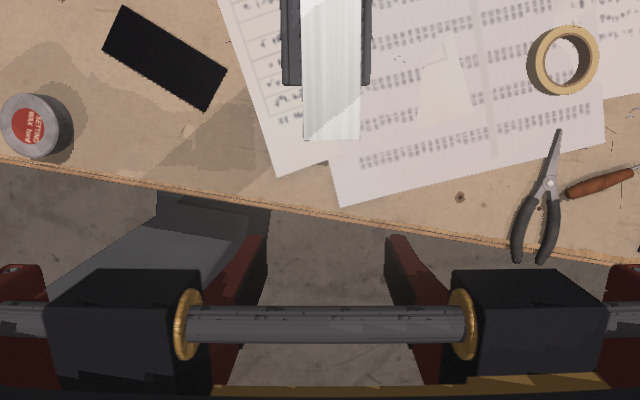

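```bash
python3 - <<'E'
from h import *
im=grab('wrist','w7.png')
cv2.imwrite('pics/w7c.png',cv2.resize(im['color'][0:160,260:400,::-1],None,fx=4,fy=3.7,interpolation=cv2.INTER_CUBIC)[:590])
E
```

```text
(no output)
```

View pics/w7c.png

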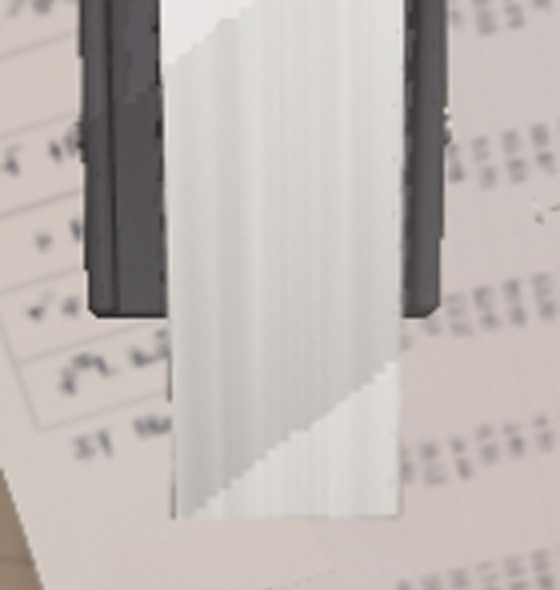

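```bash
python3 - <<'E'
from h import *
im=grab('wrist');o=readout.get_obs();print(o['ee_pos'],o['width'])
f=lambda a,z:unproj(im,np.array(a)/[4,3.7]+[260,0],z)[:,:2]
c=f([[172,517],[402,516],[163,60],[404.5,60]],63);print(c.round(1))
l=f([[94,316],[436,316]],68);print('rim',l.round(1)); print('floor',f([[150,317]],60))
mid=(c[0]+c[1])/2; u=((c[2]+c[3])/2-mid);print(mid,np.degrees(np.arctan2(u[1],u[0])),np.linalg.norm(c[0]-c[1]))
u/=np.linalg.norm(u); print('yaw edge',np.degrees(np.arctan2(c[1][0]-c[0][0],-(c[1]-c[0])[1])))
print('overhang',(l.mean(0)-mid)@u)
for g in (22,25): print('grasp',g,mid+u*g)
E
```

```text
[ 403.30218479 -311.7225867   401.20217583] 72.55277446550996
[[ 442.3 -284. ]
 [ 451.3 -333.4]
 [ 540.7 -266.1]
 [ 549.3 -314.5]]
rim [[ 484.3 -261.1]
 [ 496.6 -331.1]]
floor [[ 486.4088761  -271.95096075]]
[ 446.8037293  -308.69870495] 10.602067904645994 50.15731366926165
yaw edge 10.288942933315118
overhang 45.24077372465367
grasp 22 [ 468.42816091 -304.65099477]
grasp 25 [ 471.37694704 -304.09903429]
```

Request:
{"op": "apply_moves", "data": {"commands": [[[0.03,0.003,-0.02,0.006],[0.067,0.0074,-0.06,0.006],[0.067,0.0074,-0.11,0.006],[0.067,0.0074,-0.15,0.006],[0.067,0.0074,-0.17,0.006],[0.067,0.0074,-0.1765,0.006],[0.067,0.0074,-0.1765,0.006],[0.067,0.0074,-0.1765,0.006]]]}}

```text
t: 10.25
ee_pos: [470.5, -304.7, 226.2]
orientation: [2.128, 0.192, -2.125]
ft_force: [-0.2, 0.3, 0.2]
width: 88.1
```

```bash
python3 - <<'E'
from h import *
im=grab('wrist','w8.png');o=readout.get_obs();print(o['t'],o['ee_pos'],o['ft_force'],o['width'])
E
```

```text
10.3 [ 470.46063853 -304.72122224  226.29192021] [-0.31535733 -0.55932431  0.60232513] 87.55986878094382
```

View pics/w8.png

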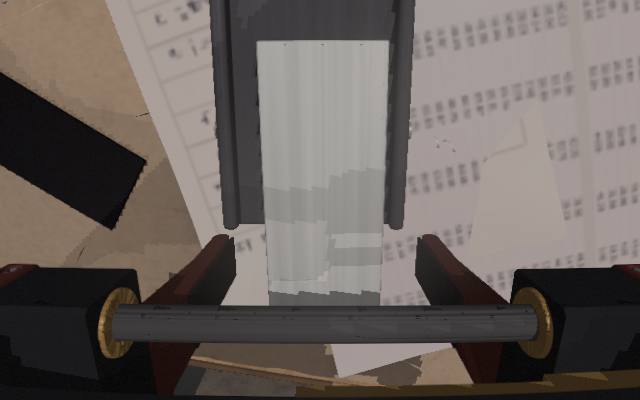

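Request:
{"op": "apply_moves", "data": {"commands": [[[0,0,-0.0015,0],[0,0,-0.0015,0],[0,0,-0.0015,0],[0,0,-0.0015,0],[0,0,-0.0015,0],[0,0,-0.0015,0],[0,0,-0.0015,0],[0,0,-0.0015,0]]], "gripper": 0.02}}

```text
t: 11.3
ee_pos: [470.1, -304.5, 223.7]
orientation: [2.127, 0.193, -2.127]
ft_force: [-0.8, -0.6, 0.2]
width: 49.4
```

Request:
{"op": "apply_moves", "data": {"commands": [[[0,0,0.001,0],[0,0,0.003,0],[0,0,0.006,0],[0,0,0.012,0],[0,0,0.02,0],[0,0,0.03,0],[0,0,0.04,0],[0,0,0.04,0]]]}}

```text
t: 12.3
ee_pos: [470.4, -304.7, 264.8]
orientation: [2.128, 0.191, -2.124]
ft_force: [-0.4, 0.3, -0.9]
width: 49.3
```

```bash
python3 - <<'E'
from h import *
im=grab('wrist','w9.png');o=readout.get_obs();print(o['t'],o['ee_pos'],o['ft_force'],o['width'])
E
```

```text
12.35 [ 470.18884358 -304.53568279  264.27991262] [ 0.18357688 -0.64544502 -0.55975438] 49.430204174757726
```

View pics/w9.png

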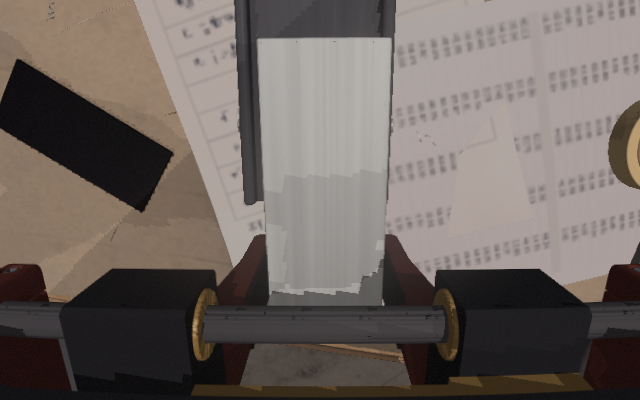

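Request:
{"op": "apply_moves", "data": {"commands": [[[0,0.01,0.03,0],[0,0.035,0.07,-0.01],[-0.01,0.08,0.11,-0.05],[-0.02,0.135,0.136,-0.09],[-0.02,0.19,0.136,-0.13],[-0.02,0.245,0.136,-0.17],[-0.02,0.295,0.136,-0.175],[-0.015,0.34,0.136,-0.175]]]}}

```text
t: 13.35
ee_pos: [454.4, 37.3, 399.5]
orientation: [2.218, 0.007, -2.219]
ft_force: [0.2, 0.2, -0.6]
width: 49.3
```

Request:
{"op": "apply_moves", "data": {"commands": [[[0.002,0.025,0,0],[0.005,0.04,0,0],[0.005,0.045,0,0],[0.005,0.045,0,0],[0.005,0.045,0,0],[0.005,0.045,0,0]]]}}

```text
t: 14.1
ee_pos: [460.1, 79.9, 399.7]
orientation: [2.219, 0.005, -2.219]
ft_force: [-0.6, 0.4, -1.1]
width: 49.5
```

```bash
python3 - <<'E'
from h import *
im=grab('wrist','w10.png');o=readout.get_obs();print(o['t'],o['ee_pos'],o['ft_force'],o['width'])
print(cv2.Rodrigues(o['orientation'])[0].round(4))
for l in ['jig','jig_bed']:
    r=models.place_of('wrist',l); print(l,[(np.round(q['position'],1).tolist(),round(q['conf'],2)) for q in r[:3]])
E
```

```text
14.15 [460.06800952  80.03660524 399.6841791 ] [ 0.19067829 -0.03757471 -1.1604524 ] 49.39564675884122
[[-0.      0.0049 -1.    ]
 [-0.     -1.     -0.0049]
 [-1.      0.      0.    ]]
jig [([554.0, 191.3, 1.3], 0.68)]
jig_bed [([549.8, 195.0, 43.2], 0.79)]
```

View pics/w10.png

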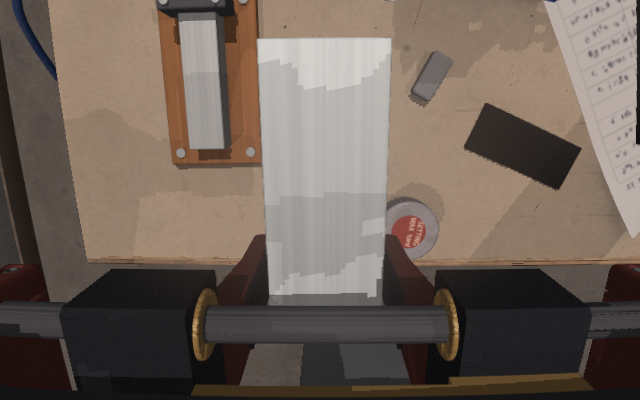

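```bash
python3 - <<'E'
from h import *
im=grab('wrist')
cv2.imwrite('pics/c10.png',cv2.resize(im['color'][0:180,140:280,::-1],None,fx=3.3,fy=3.3,interpolation=cv2.INTER_CUBIC))
E
```

```text
(no output)
```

View pics/c10.png

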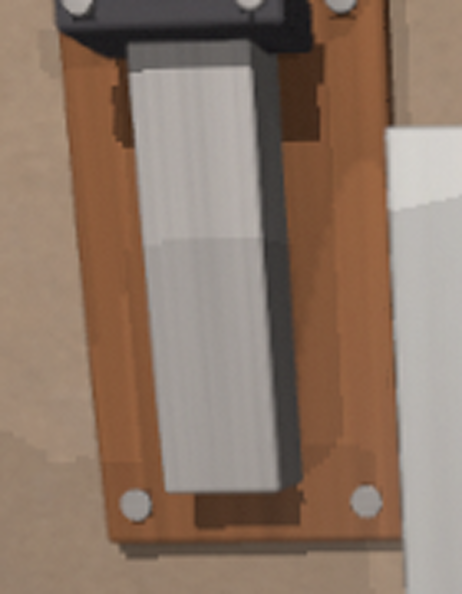

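```bash
python3 - <<'E'
from h import *
im=grab('wrist');o=readout.get_obs()
f=lambda a,z:unproj(im,np.array(a)/3.3+[140,0],z)[:,:2]
c=f([[166,491],[279,491],[127,40],[249.5,41]],40);print(c.round(1))
m0=(c[0]+c[1])/2;m1=(c[2]+c[3])/2;d=m1-m0
print('yaw',np.degrees(np.arctan2(d[1],d[0])),'len',np.linalg.norm(d),'ctr',(m0+m1)/2)
print('base front',f([[110,541],[400,541]],12))
zb=o['ee_pos'][2]-163+1.5+1
b=unproj(im,[[258,39],[391,38],[265,180],[387,180]],zb);print((b[:,:2]-o['ee_pos'][:2]).round(1))
g=cv2.cvtColor(im['color'],cv2.COLOR_RGB2GRAY)
t=grab('top','t10.png')
E
```

```text
[[492.9 208.8]
 [492.9 176.1]
 [612.7 210.3]
 [611.8 177.4]]
yaw 0.6688803403327028 len 119.37477641529603 ctr [552.57659462 193.16781169]
base front [[474.23111311 238.51491391]
 [474.27741346 146.97511682]]
[[ 94.7  25.9]
 [ 95.3 -22.4]
 [ 42.5  25.1]
 [ 42.7 -23.2]]
```

Request:
{"op": "apply_moves", "data": {"commands": [[[0.005,0.03,0,0.002],[0.01,0.07,-0.02,0.005],[0.021,0.105,-0.05,0.005],[0.021,0.1115,-0.1,0.005],[0.021,0.1115,-0.145,0.005],[0.021,0.1115,-0.17,0.005],[0.021,0.1115,-0.181,0.005],[0.021,0.1115,-0.181,0.005]]]}}

```text
t: 15.4
ee_pos: [481.2, 192.1, 218.5]
orientation: [2.215, 0.012, -2.217]
ft_force: [-0.6, 1.0, -1.1]
width: 49.0
```

```bash
python3 - <<'E'
from h import *
for i in range(3): im=grab('wrist','w11.png')
o=readout.get_obs();print(o['t'],o['ee_pos'],o['ft_force'],o['width'])
cv2.imwrite('pics/c11.png',cv2.resize(im['color'][0:180,220:420,::-1],None,fx=3.3,fy=3.3,interpolation=cv2.INTER_CUBIC))
E
```

```text
15.55 [481.63235668 192.20646204 219.79795174] [ 0.07364307  0.08437742 -0.73053477] 49.508186520051595
```

View pics/w11.png

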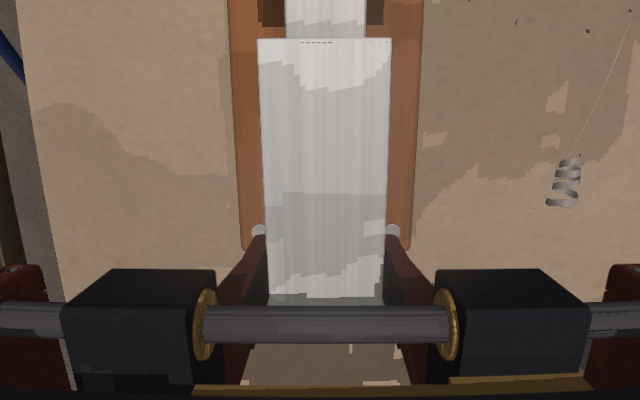

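View pics/c11.png

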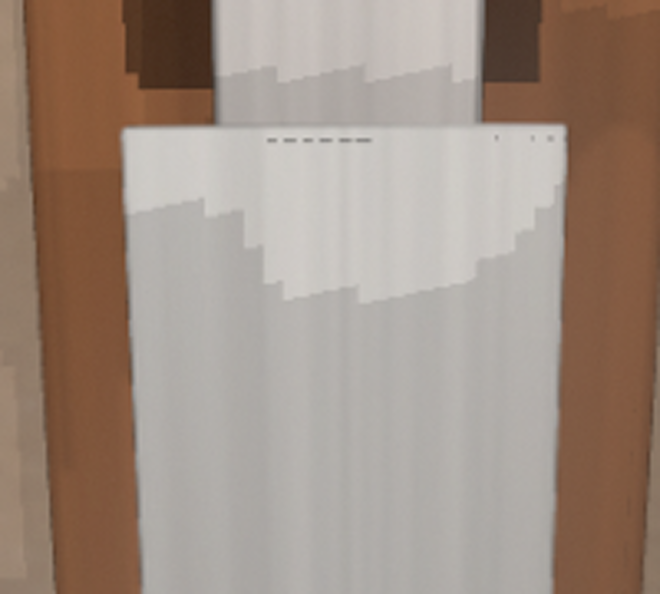

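```bash
python3 - <<'E'
from h import *
im=grab('wrist');o=readout.get_obs();print(o['ee_pos'])
f=lambda a,z:unproj(im,np.array(a)/3.3+[220,0],z)[:,:2].round(1)
print('blank',f([[123,128],[567,125],[142,560],[552,560]],o['ee_pos'][2]-163.7+3).tolist())
print('bed',f([[213,5],[477,5],[217,120],[482,120]],40).tolist())
print('base edges z12', unproj(im,[[229,10],[242,245],[423,10],[410,248]],12).round(1).tolist(), o['orientation'])
print('screws', unproj(im,[[259,231],[393,231]],12).round(1).tolist())
print(cv2.Rodrigues(o['orientation'])[0][:,1])
E
```

```text
[481.58280529 192.17566365 219.84513769]
blank [[576.6, 219.1], [577.4, 170.2], [528.4, 218.4], [528.9, 169.5]]
bed [[594.4, 211.1], [594.7, 178.6], [581.0, 210.7], [581.3, 177.6]]
base edges z12 [[598.1, 240.8, 12.0], [478.1, 239.7, 12.0], [599.0, 147.6, 12.0], [477.2, 146.1, 12.0]] [ 2.21873791  0.01270755 -2.21417275]
screws [[486.4, 229.9, 12.0], [487.1, 156.2, 12.0]]
[ 1.07005560e-02 -9.99942462e-01 -7.55421783e-04]
```

Request:
{"op": "apply_moves", "data": {"commands": [[[0.006,0,0,0],[0.014,0,-0.002,-0.001],[0.022,0,-0.005,-0.003],[0.028,0,-0.008,-0.003],[0.03,0,-0.01,-0.003],[0.03,0,-0.011,-0.003],[0.03,0,-0.011,-0.003],[0.03,0,-0.011,-0.003]]]}}

```text
t: 16.6
ee_pos: [510.9, 192.1, 207.7]
orientation: [2.217, 0.009, -2.218]
ft_force: [-0.7, -0.8, -0.9]
width: 49.2
```

```bash
python3 - <<'E'
from h import *
im=grab('wrist','w12.png')
o=readout.get_obs();print(o['t'],o['ee_pos'],o['ft_force'],o['width'])
print(unproj(im,[[258,39],[391,38]],o['ee_pos'][2]-160.7).round(1).tolist())
s=grab('scene','s12.png');cv2.imwrite('pics/s12c.png',cv2.resize(s['color'][220:320,170:290,::-1],None,fx=6,fy=5.9,interpolation=cv2.INTER_CUBIC))
E
```

```text
16.65 [510.95390376 192.07779552 207.7394618 ] [ 0.04497452  0.69608377 -1.49032269] 49.442126232644966
[[605.5, 218.3, 47.0], [606.2, 170.0, 47.0]]
```

View pics/w12.png

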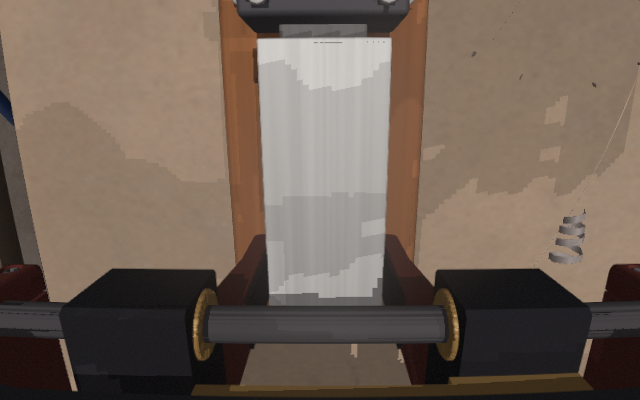

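View pics/s12c.png

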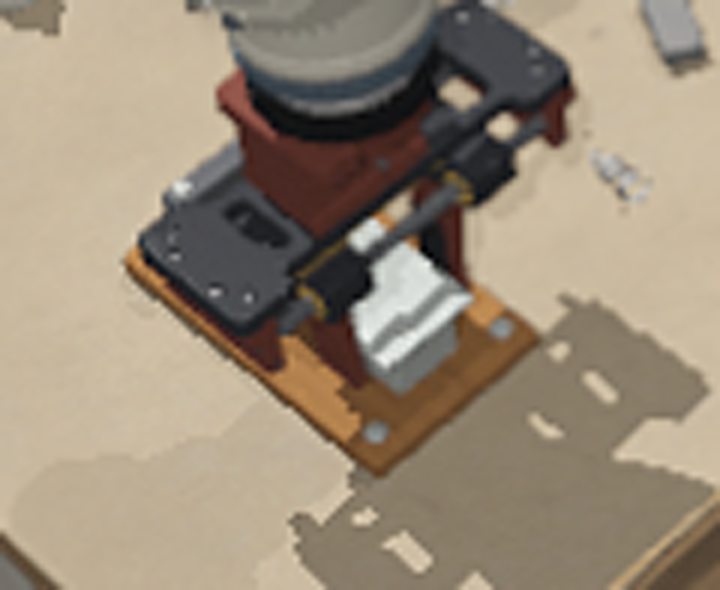

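Request:
{"op": "apply_moves", "data": {"commands": [[[0,0,-0.001,0],[0,0.0004,-0.002,0],[0,0.0004,-0.0025,0],[0,0.0004,-0.003,0],[0,0.0004,-0.003,0]]]}}

```text
t: 17.32
ee_pos: [511.1, 192.4, 204.6]
orientation: [2.217, 0.009, -2.218]
ft_force: [-0.1, -0.3, -1.4]
width: 49.2
```

Request:
{"op": "apply_moves", "data": {"commands": [[[0,0,-0.0004,0],[0,0,-0.0008,0],[0,0,-0.001,0],[0,0,-0.001,0]]]}}

```text
t: 17.82
ee_pos: [511.1, 192.5, 203.7]
orientation: [2.218, 0.009, -2.217]
ft_force: [-0.7, 0.1, -1.3]
width: 48.9
```

Request:
{"op": "apply_moves", "data": {"commands": [[[0,0,-0.0003,0],[0,0,-0.0006,0],[0,0,-0.0006,0],[0,0,-0.0006,0]]]}}

```text
t: 18.32
ee_pos: [511.1, 192.5, 203.6]
orientation: [2.218, 0.009, -2.217]
ft_force: [-3.1, -1.0, 7.3]
width: 49.4
```

Request:
{"op": "apply_moves", "data": {"commands": [[[0,0,-0.0003,0],[0,0,-0.0006,0],[0,0,-0.0006,0],[0,0,-0.0006,0]]]}}

```text
t: 18.82
ee_pos: [511.1, 192.5, 203.6]
orientation: [2.218, 0.009, -2.217]
ft_force: [-4.6, -1.8, 13.1]
width: 48.9
```

Request:
{"op": "apply_moves", "data": {"commands": [[[0,0,0.0008,0],[0.0015,0,0.0011,0],[0.003,0,0.0011,0],[0.004,0,0.0011,0],[0.005,0,0.0011,0],[0.005,0,0.0011,0]]]}}

```text
t: 19.58
ee_pos: [516.1, 192.5, 203.7]
orientation: [2.217, 0.009, -2.218]
ft_force: [-1.9, 0.1, 5.3]
width: 49.2
```

Request:
{"op": "apply_moves", "data": {"commands": [[[0.0005,0,0,0],[0.001,0,0,0],[0.001,0,0,0]]]}}

```text
t: 19.95
ee_pos: [516.9, 192.5, 203.6]
orientation: [2.216, 0.008, -2.218]
ft_force: [-3.5, 0.6, 6.8]
width: 49.1
```

Request:
{"op": "apply_moves", "data": {"commands": [[[0.0005,0,0.0002,0],[0.001,0,0.0002,0],[0.001,0,0.0002,0]]]}}

```text
t: 20.32
ee_pos: [517.2, 192.5, 203.6]
orientation: [2.214, 0.008, -2.22]
ft_force: [-6.2, 1.6, 7.1]
width: 49.6
```

Request:
{"op": "apply_moves", "data": {"commands": [[[0.0005,0,0,0],[0.001,0,0,0],[0.001,0,0,0]]]}}

```text
t: 20.7
ee_pos: [517.6, 192.5, 203.6]
orientation: [2.212, 0.008, -2.222]
ft_force: [-9.5, 2.7, 10.8]
width: 48.8
```

```bash
python3 - <<'E'
from h import *
im=grab('wrist','w13.png')
o=readout.get_obs();print(o['t'],o['ee_pos'],o['ft_force'],o['moment'])
print(unproj(im,[[258,39],[391,38]],43).round(1).tolist())
cv2.imwrite('pics/c13.png',cv2.resize(im['color'][0:180,220:430,::-1],None,fx=3.3,fy=3.3,interpolation=cv2.INTER_CUBIC))
E
```

```text
20.75 [517.56153461 192.5276307  203.60232834] [-9.23027612  2.17706166  9.97589668] [ 0.43938589  1.45196715 -0.01289571]
[[611.4, 218.5, 43.0], [612.1, 170.4, 43.0]]
```

View pics/c13.png

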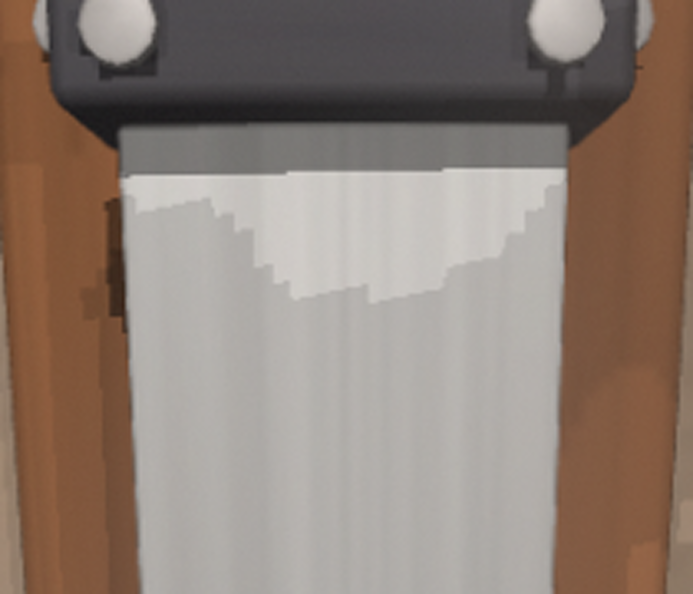

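Request:
{"op": "apply_moves", "data": {"commands": [[[-0.0004,0,0.0006,0],[-0.0007,0,0.0008,0],[-0.0007,0,0.0008,0]]]}}

```text
t: 21.12
ee_pos: [517.3, 192.4, 203.8]
orientation: [2.214, 0.008, -2.221]
ft_force: [-5.5, 1.1, -0.9]
width: 49.1
```

Request:
{"op": "apply_moves", "data": {"commands": [[[0,0,0,0],[0,0,0,0],[0,0,0,0],[0,0,0,0],[0,0,0,0],[0,0,0,0],[0,0,0,0]]], "gripper": 0.08}}

```text
t: 22.0
ee_pos: [518.4, 192.5, 204.6]
orientation: [2.218, 0.009, -2.217]
ft_force: [0.2, 0.8, 0.7]
width: 79.9
```

```bash
python3 - <<'E'
from h import *
im=grab('wrist','w14.png')
o=readout.get_obs();print(o['t'],o['ee_pos'],o['ft_force'],o['width'])
E
```

```text
22.05 [518.35736649 192.44982925 204.57414077] [ 0.26906414 -0.06914464 -0.24465502] 79.79292292631641
```

View pics/w14.png

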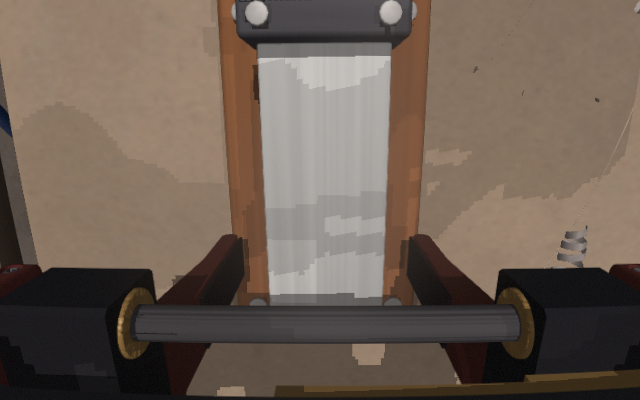

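The blank lies on the bed with its far edge at the stop (row 43). I'll lift away and check from above.

Request:
{"op": "apply_moves", "data": {"commands": [[[0,0,0.005,0],[0,0,0.02,0],[0,0,0.05,0],[-0.01,0,0.09,0],[-0.03,0,0.13,0],[-0.05,0,0.15,0],[-0.05,0,0.15,0],[-0.05,0,0.15,0]]]}}

```text
t: 23.05
ee_pos: [468.7, 192.5, 354.7]
orientation: [2.218, 0.009, -2.217]
ft_force: [0.3, 0.0, 0.7]
width: 79.8
```

```bash
python3 - <<'E'
from h import *
im=grab('wrist');im=grab('wrist','w15.png')
o=readout.get_obs();print(o['t'],o['ee_pos'],o['ft_force'],o['width'])
cv2.imwrite('pics/c15.png',cv2.resize(im['color'][0:240,220:430,::-1],None,fx=2.5,fy=2.5,interpolation=cv2.INTER_CUBIC))
E
```

```text
23.15 [468.74348425 192.39923823 353.8954072 ] [ 0.06441274 -0.93402515  0.02314516] 80.03798866838004
```

View pics/c15.png

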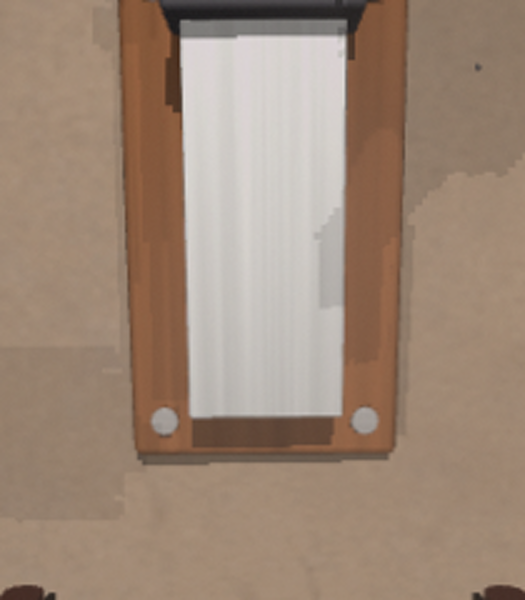

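```bash
python3 - <<'E'
from h import *
im=grab('wrist')
f=lambda a,z:unproj(im,np.array(a)/2.5+[220,0],z)[:,:2].round(1)
b=f([[190,417],[343,416],[180,21],[347,20]],43);print(b.tolist(),np.linalg.norm((b[0]+b[1]-b[2]-b[3])/2))
d=(b[2]+b[3]-b[0]-b[1])/2;print('yaw',np.degrees(np.arctan2(d[1],d[0])))
e=f([[137,453],[394,452],[122,60],[406,60]],12);print('base',e.tolist())
d=(e[2]+e[3]-e[0]-e[1])/2;print('yaw',np.degrees(np.arctan2(d[1],d[0])),'edge',np.degrees(np.arctan2(e[1][0]-e[0][0],e[0][1]-e[1][1])))
print('mid y at x550', [p[0][1]+0 for p in ()], (b[:,1]).mean(), ((e[0]+e[1])/2,(e[2]+e[3])/2))
E
```

```text
[[492.1, 217.1], [492.8, 167.5], [610.8, 218.8], [611.4, 169.4]] 118.66365281753288
yaw 0.8691486916833181
base [[473.8, 239.1], [474.8, 145.7], [606.4, 240.8], [607.1, 146.9]]
yaw 0.6272220579606427 edge 0.6134217382420982
mid y at x550 [] 193.20000000000002 (array([474.3, 192.4]), array([606.75, 193.85]))
```

```bash
python3 - <<'E'
from h import *
grab('scene','s16.png')
for l in ['tin','eraser','pliers','tape','blank']:
    print(l,[(np.round(q['position']).tolist(),round(q['conf'],2)) for q in models.place_of('scene',l)[:3]])
print(workorder.close_job())
E
```

```text
tin [([405.0, -6.0, 0.0], 0.84)]
eraser [([561.0, -27.0, 1.0], 0.65)]
pliers []
tape [([406.0, -4.0, -1.0], 0.3)]
blank [([488.0, -130.0, -3.0], 0.85), ([553.0, 193.0, 40.0], 0.76)]
the job is handed in; nothing more can be done
None
```

View pics/s16.png

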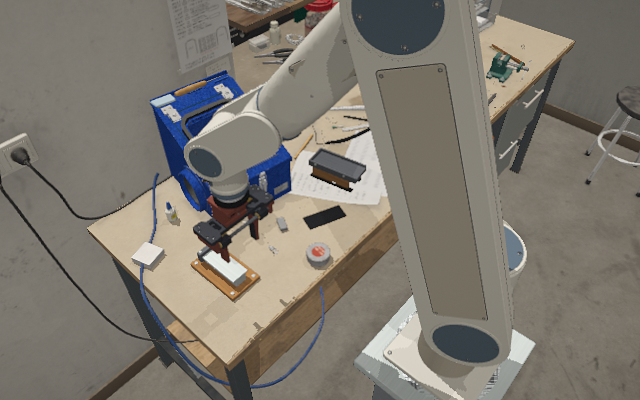

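The blank lies flat on the jig bed, up against the end stop, and I handed the job in at about 23.5 s. I pressed it with about 9–16 N and slid it until it overhung by about 45 mm. I then let go, gripped the overhanging end, and carried it in front of the cabinet. I set it down softly (13 N at most) and pushed it against the stop with about 9 N before releasing.

**Last checks:**
- **Sideways:** the blank is within about 0.1 mm of the jig's centre line.
- **Straightness:** its measured yaw differs from the jig's by about 0.24°, which is within measuring noise.
- **Stop:** the far edge shows touching the stop face, and the push force confirmed contact. The blank's centre measured about 1 mm short of my estimate of the bed centre, which is within the 2 mm calibration.
- **Bystanders:** the tin and eraser were found within about 2 mm of where they started. The arm hid the pliers and tape in the last picture, and the network's one low-confidence "tape" report sat at the tin. My path went nowhere near either of them.

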